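# Seat the gasketed lid of the clay tub

### The arm

A 7-joint arm with a two-finger parallel gripper is mounted at the origin on a cart in front of the work surface, level with it; the furniture and walls round the work are solid. World frame = base frame: x ahead of the robot, y to its left, z up, the work surface at z = 0. Lengths are in mm, angles in rad, forces in N, time in s.
With the tool pointing down it reaches from about 425 to 875 mm from the base axis. Payload 9.9 kg.
Tool frame: the origin (TCP) lies at the very end of the fingers, on their centre line; the grasp point (between the pads) lies env.grasp_offset behind it (env.grasp_offset is the distance from the TCP to the grasp point, in mm); y points along the fingers, x is the direction in which the jaws open and shut, and the axes are right-handed (so a half turn about y gives the same grasp; the last joint's range is limited). The gripper opens to 85 mm and grips with 20 to 120 N. Pads are 22 mm wide; open, the fingers measure 114 mm over their backs; the gripper's body (76 mm by 85 mm) begins 54 mm behind the grasp point. The pads swing forward as they close: fully open they stand 13 mm farther back than shut.
Start: joints at [-1.33, 0.576, 0.025, 1.437, -0.015, 1.129, -0.057], TCP at [215.398, 639.712, 210.589] pointing down, gripper open.
Joint ranges: [-2.76, 2.76], [-0.34, 2.15], [-1.52, 1.57], [0.19, 2.46], [-1.09, 4.23], [0.17, 1.99], [-2.82, 2.82]. Speed limits (rad/s): [2.22, 2.22, 3.01, 3.01, 3.14, 3.14, 3.14].

### API

Orientations are given as a rotation vector (axis times angle).
In Python, from plant import env, viewer, spotter gives the robot as it stands. The module is installed in compiled form; this text tells all that it offers.
- The arm moves only by the tool play_rows, never from a script. Its argument "series" is a list of rows, each a list of 7 numbers: the shift along the tool's x, y, z in mm, then the turn, a rotation vector about the tool's x, y, z in degrees, then the closure, from 0 (fully open) to 1 (shut). In form: [[tx, ty, tz, ax, ay, az, hand], ...]. A call has 1 to 8 rows; each row is the pose to reach, as a shift and turn from the pose measured when the call began, along the tool's axes at that moment; what a row does not reach only later rows make up. A row lasts 1/10 s, in which the tool goes at most 50 mm and 8.59 degrees, less where a joint would pass 70% of its speed; a pose out of reach is approached as far as the arm can. A call with a gripper value outside its range is refused whole. The fingers move at their own pace and stop on an object; "newtons" is the grip in N (left out, the last holds). Time passes only in rows, so rows that repeat a pose let the fingers close. It gives the time, the measured TCP pose, the force and the opening at its end, in the units of the state.
- env.read_state(): the state, without advancing time (a new reading comes with each control period).
- viewer.read_camera(name): name is "side" or "top" or "wrist"; returns a dict with "pixels" (400x640x3 uint8, red, green, blue), "range_z" (400x640 float32, mm along the optical axis (not along the pixel's ray), 0 where there is no reading), "intrinsics" (3x3 intrinsics, pixels), "R" (3x3) and "t" (3): a world point X has camera coordinates R X + t; the wrist camera has in their place "T_tool_cam" (4x4, takes a point from camera to tool coordinates, whose origin is the TCP and whose axes are the tool frame's). Camera axes: x right, y down, z forward; pixel columns grow to the right and rows downward; lengths in mm; the calibration is good to about 2 mm. A picture is of the moment at which its call begins: read the wrist's pose just before it.
- env.close_job(): hands the job in, once; it reports no verdict.
Trained networks look in a picture, given as the dict that the camera call returned (one of the last four; its "shot" number tells which), for a name from the list of things; names that differ only in an ending like _2 or _b are one class to them, and where a whole thing is asked for, a point or a joint stands for the part that bears it (a point fixed in the world has none). Each returns a list of dicts, best first, with "conf" (0 to 1); they miss things now and then, are a little off and sometimes report something else, mostly with a low value. They report only what shows in the picture. A call takes as long as a camera call.
- spotter.recognise(query, picture): "at" ([column, row] in pixels, amid what is visible of it).
- spotter.masks_of(query, picture): "region" (400x640 bool, what is visible of it) and "at" ([column, row] in pixels, amid what is visible of it).
- spotter.landmark_of(query, picture): "at" ([column, row] in pixels: a listed point, or the origin of a listed thing).
The state is a dict: "t": time; "joint_positions": joint angles; "qvel": joint speeds; "tau": joint torques, N m; "eef_pos": TCP position; "tool_rot": TCP orientation; "contact_force": force on the tool from outside, world axes, zero at the start; "moment": the same for the moment, N m; "width": finger opening in mm.
Only numpy, scipy, OpenCV 4.12 (cv2) and the standard library are available. Lean on these libraries where they do the work, as an engineer would, in place of code of your own. Each camera call takes 0.05 s, during which the arm holds its last target.

### The job

The lid of the wide, low tub of clay has only been laid on its gasket. Press it down from above at its three thumb pads, one after another around the edge, until the lid is fully seated and level all round. The tall narrow canister is already closed: leave it and the little bisque cat where they stand.

Things in the scene. Friction and masses are not known exactly. Their poses are not given: they have to be found in the camera images.
- tub: Wide, low round white plastic tub, 116 mm across, 85 mm tall, fixed to the spot. Origin: centre of underside, z up. Its rubber gasket holds the lid 8 mm up at three points under the lid's thumb pads. About 10 to 14 N down on one pad drives that point in 8 mm, until the lid meets the rim hard; it stays down when let go, the lid tilting up to 6 degrees until the other points are in too.
- lid: Loose grey plastic lid on the tub, 132 mm across. Origin: centre of its plate's underside, z up; 93 mm above the tub's underside at the start, 85 mm when seated. On top three round dark thumb pads, 24 mm across, tops 8 mm above the origin, centres 54 mm from the lid's centre at 0, 120, 240 degrees from its x axis; a tab beside each reaches out to 78 mm. 16 mm skirt round the rim, 4 mm play.
- canister: Tall, narrow round canister of white plastic with a plain grey lid that is already closed, 77 mm across, 103 mm tall, loose. Origin: centre of its underside. A bystander; not to be moved.
- cat: Small white bisque cat figurine, 40 x 42 x 73 mm, loose. Origin: centre of its underside. A bystander; not to be moved.

How it is judged:
By the outcome, as a careful person would: the job done as asked, in the order asked, and still so for the second after the job is handed in, with the robot touching nothing.
It also fails if it takes over 38 s, if anything falls off the work surface, if the arm or the gripper's body presses on something with over 40 N, if the wrist force passes 120 N, or if a joint passes its speed limit or range.

## Working session

There is one attempt and no reset: what is moved stays moved. The work goes in short steps, Python scripts to look and compute and a tool call to move; the robot and the scene stay as the last step left them, time stands still between calls to the robot, and variables do not carry over. Pictures are saved under pics/ and viewed, and the job is handed in when it is done.

Besides the shell and the picture viewer there is one more tool, called by a JSON object that holds its "op" and its "data". play_rows: Moves the arm, as the interface text tells. Its arguments: {"type":"object","properties":{"series":{"type":"array"},"newtons":{"type":"number"}},"required":["series"]}

```bash
mkdir -p pics; python3 - <<'E'
from plant import env, viewer, spotter
import cv2,numpy as np
s=env.read_state()
for k in s: print(k,np.round(s[k],3))
print(env.grasp_offset)
for n in ["top","side"]:
    p=viewer.read_camera(n); cv2.imwrite(f"pics/{n}0.png",p["pixels"][:,:,::-1])
    np.savez(f"{n}0.npz",**{k:p[k] for k in p if k in("pixels","range_z","intrinsics","R","t")})
    for q in ["tub","lid","canister","cat"]:
        r=spotter.recognise(q,p); print(n,q,[(x["at"],x["conf"]) for x in r][:3])
E
```

```text
t 0.0
joint_positions [-1.33   0.577  0.025  1.438 -0.015  1.129 -0.056]
qvel [ 0.001 -0.001 -0.001  0.     0.    -0.002 -0.   ]
tau [-0.0000e+00 -7.6575e+01  2.2500e+00 -2.8595e+01  1.5000e-02  1.3000e-02
 -0.0000e+00]
eef_pos [215.263 639.227 209.731]
tool_rot [-1.347 -0.966  0.968]
contact_force [ 0.379 -0.188 -0.945]
moment [ 0.034 -0.016 -0.012]
width 85.671
18.700000000000003
top tub [([395.1, 206.3], 0.57)]
top lid [([230.5, 191.2], 0.57)]
top canister [([395.4, 208.0], 0.9)]
top cat [([313.9, 202.3], 0.78)]
side tub [([339.8, 182.1], 0.63)]
side lid [([339.8, 149.6], 0.82)]
side canister [([325.0, 286.1], 0.8)]
side cat [([332.4, 229.4], 0.67)]
```

View pics/top0.png

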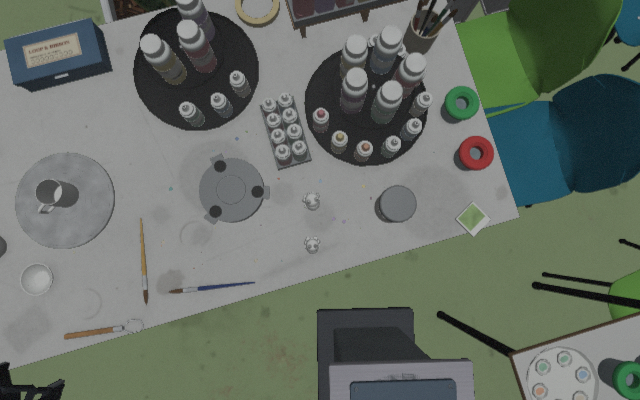

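View pics/side0.png

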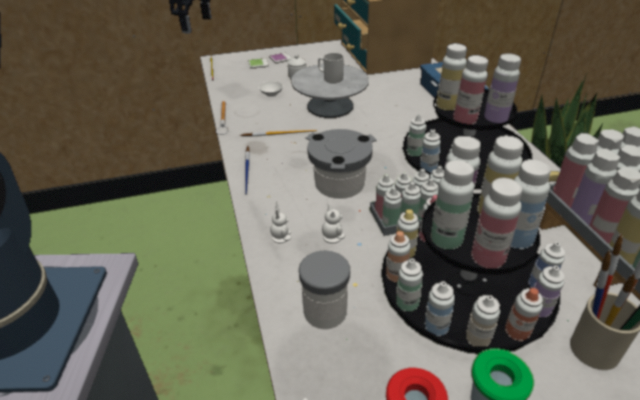

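The top view shows the lid at about (231,190), with dark pad/tab blobs near (219,162), (257,191) and (215,211). The canister is at (397,204), and there are two cats at (312,200) and (312,244). Next I'll measure these using depth.

```bash
cat > h.py <<'E'
import numpy as np
from scipy.spatial.transform import Rotation as Ro
def cloud(p):
    K=p["intrinsics"];z=p["range_z"].astype(float)
    v,u=np.mgrid[0:400,0:640]
    c=np.stack([(u-K[0,2])/K[0,0]*z,(v-K[1,2])/K[1,1]*z,z],-1)
    W=(c-p["t"])@p["R"]   # R^T (c-t)
    W[z<=0]=np.nan
    return W
def fit_lid(xy):
    pass
E
python3 - <<'E'
from h import *
import cv2
p=dict(np.load("top0.npz"));W=cloud(p);px=p["pixels"]
print("cam pos",-p["R"].T@p["t"])
for c,r in [(231,190),(245,205),(220,163),(257,192),(215,211),(397,204),(312,200),(312,244),(285,270),(180,170)]:
    print(c,r,np.round(W[r,c],1),px[r,c])
sub=np.s_[150:232,190:280]
g=px.max(2)
m=(g<60)&(W[...,2]>75)&(W[...,2]<120)
M=np.zeros_like(m);M[sub]=m[sub]
n,lab,st,ce=cv2.connectedComponentsWithStats(M.astype(np.uint8))
for i in range(1,n):
    if st[i,4]>20: print(ce[i],st[i],np.nanmean(W[lab==i],0),np.nanstd(W[lab==i],0))
L=np.zeros_like(m);L[sub]=((W[...,2]>80)&(W[...,2]<115))[sub]
q=W[L];print("lid n",L.sum(),np.nanmin(q,0),np.nanmax(q,0),np.nanmean(q,0))
cv2.imwrite("pics/topz.png",cv2.resize(px[140:245,180:440,::-1],None,fx=3,fy=3,interpolation=cv2.INTER_CUBIC))
E
```

```text
cam pos [415.52469384 191.33323377 948.39231105]
231 190 [528.1 353.8  99.8] [110 113 114]
245 205 [496.9 325.7  98.7] [113 116 117]
220 163 [584.  375.8 101.5] [51 51 53]
257 192 [522.7 300.9 101.3] [49 48 51]
215 211 [485.8 385.7 101.1] [53 53 50]
397 204 [492.5  15.4  99.7] [110 112 113]
312 200 [508.3 189.2  60.8] [168 168 166]
312 244 [414.9 191.2  58.1] [168 170 168]
285 270 [ 3.585e+02  2.527e+02 -2.000e-01] [137 139 137]
180 170 [589.9 489.   -1.5] [135 136 135]
[219.63541667 165.69791667] [214 161  12  11  96] [578.3695922  376.50961286 101.67241288] [5.60984087 5.82599258 1.19323967]
[256.96875 191.125  ] [252 186  11  11  96] [524.52662117 300.89756508 101.45598564] [5.50936627 5.79267489 1.5687392 ]
[214.90816327 211.10204082] [210 206  11  11  98] [485.54251332 385.74768326 101.62609022] [5.59954296 5.70649891 1.48262128]
lid n 3540 [459.64528879 255.75441698  80.26625397] [612.61762074 420.06915561 105.28851034] [528.49884368 353.01388464  98.8036886 ]
```

View pics/topz.png

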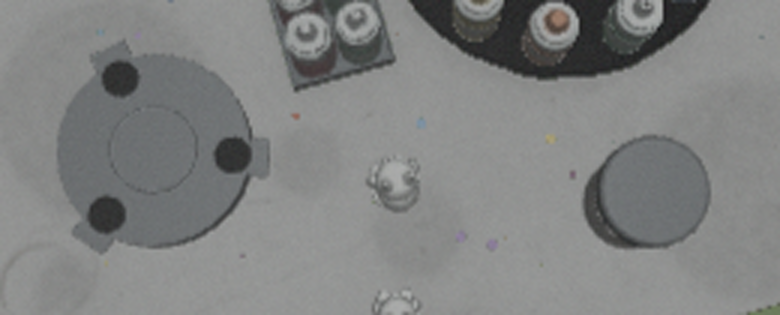

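```bash
cat >> h.py <<'E'
P=np.array([[578.4,376.5,101.],[524.5,300.9,101.],[485.5,385.7,101.]])
def totool(s,X):
    R=Ro.from_rotvec(s["tool_rot"]).as_matrix()
    return R.T@(np.asarray(X)-s["eef_pos"])
E
python3 - <<'E'
from h import *
from plant import env
s=env.read_state();R=Ro.from_rotvec(s["tool_rot"]).as_matrix();print(R.round(3));print(s["eef_pos"])
for X in P: print(np.round(totool(s,X+[0,0,30]),1), np.hypot(*X[:2]))
down=np.array([[0,0,-1]])
# small rot to vertical
y=R[:,1];a=np.cross(y,[0,0,-1]);print("tilt corr tool deg",np.degrees(R.T@a).round(2))
p=dict(np.load("top0.npz"));W=cloud(p)
for X in P:
    d=np.hypot(W[...,0]-X[0],W[...,1]-X[1]);
    for r in (40,60,80,100,120,150):
        m=(d<r)&(W[...,2]>106); print(r,m.sum(), W[m][np.argmax(W[m][:,2])].round() if m.any() else '')
E
```

```text
[[ 0.319 -0.    -0.948]
 [ 0.948 -0.     0.319]
 [-0.    -1.     0.   ]]
[215.36127649 639.70567554 210.54437678]
[-133.6   79.5 -428. ] 690.1440501808299
[-222.4   79.5 -401.1] 604.6826109621476
[-154.5   79.5 -337.1] 620.0602712640119
tilt corr tool deg [-0.    0.   -0.01]
40 0 
60 0 
80 0 
100 0 
120 0 
150 46 [701. 451. 114.]
40 0 
60 0 
80 0 
100 0 
120 0 
150 0 
40 0 
60 0 
80 0 
100 0 
120 0 
150 0
```

{"op": "play_rows", "data": {"series": [[-20, 0, -44, 0, 0, 0, 1], [-40, 0, -88, 0, 0, 0, 1], [-60, 0, -132, 0, 0, 0, 1], [-80, 5, -176, 0, 0, 0, 1], [-100, 10, -220, 0, 0, 0, 1], [-120, 20, -264, 0, 0, 0, 1], [-140, 30, -305, 0, 0, 0, 1], [-154.5, 40, -337, 0, 0, 0, 1]]}}

```text
t: 1.3
eef_pos: [487.8, 382.9, 170.5]
tool_rot: [-1.348, -0.965, 0.965]
contact_force: [0.9, -0.1, 0.3]
width: -0.1
```

```bash
cat > st.py <<'E'
from h import *
from plant import env,viewer
import cv2
s=env.read_state();print(s["t"],s["eef_pos"].round(1),s["contact_force"].round(1),s["width"])
for X in P: print(np.round(totool(s,X),1))
p=viewer.read_camera("wrist");cv2.imwrite(f"pics/w{s['t']:.2f}.png",p["pixels"][:,:,::-1]);print(f"pics/w{s['t']:.2f}.png")
W={}
K=p["intrinsics"];z=p["range_z"].astype(float);v,u=np.mgrid[0:400,0:640]
c=np.stack([(u-K[0,2])/K[0,0]*z,(v-K[1,2])/K[1,1]*z,z],-1)
T=p["T_tool_cam"];R=Ro.from_rotvec(s["tool_rot"]).as_matrix()
W=(c@T[:3,:3].T+T[:3,3])@R.T+s["eef_pos"]
m=((p["pixels"].max(2)<60)&(W[...,2]>75)&(W[...,2]<120)&(z>0)&(np.hypot(W[...,0]-529.5,W[...,1]-354.4)<80)).astype(np.uint8)
n,lab,st_,ce=cv2.connectedComponentsWithStats(m)
for i in range(1,n):
    if st_[i,4]>150: print(ce[i].round(),st_[i],np.median(W[lab==i],0).round(1),W[lab==i].mean(0).round(1))
E
python3 st.py
```

```text
1.3 [487.8 382.9 170.5] [ 0.9 -0.1  0.3] -0.0796239124136248
[ 23.1  69.6 -87.8]
[-65.8  69.6 -61. ]
[ 2.  69.5  3.2]
pics/w1.30.png
[289. 181.] [254 173  61  25 242] [465.4 363.   91.7] [466. 361.  91.]
[324. 196.] [310 182  29  29 656] [485.2 385.5 101.5] [485.3 385.5 101.4]
[247. 265.] [234 253  28  25 541] [523.9 300.9 101.5] [523.9 301.  101.5]
```

{"op": "play_rows", "data": {"series": [[2, 30, 3, 0, 0, 0, 1], [2, 55, 3, 0, 0, 0, 1], [2, 64, 3, 0, 0, 0, 1], [2, 67, 3, 0, 0, 0, 1], [2, 70, 3, 0, 0, 0, 1], [2, 72, 3, 0, 0, 0, 1], [2, 74, 3, 0, 0, 0, 1]]}}

```text
t: 2.05
eef_pos: [490.4, 380.0, 95.7]
tool_rot: [-1.354, -0.961, 0.961]
contact_force: [-0.0, 0.2, 0.1]
width: 0.2
```

```bash
python3 st.py; python3 - <<'E'
from plant import viewer
import cv2
p=viewer.read_camera("side");cv2.imwrite("pics/side1.png",cv2.resize(p["pixels"][80:230,220:440,::-1],None,fx=3,fy=3))
E
```

```text
2.05 [490.4 380.   95.7] [-0.   0.2  0.1] 0.21623555502151
[ 25.5  -5.  -84.3]
[-63.6  -4.9 -58.1]
[ 3.8 -5.4  6.5]
pics/w2.05.png
[277. 207.] [226 196  89  39 722] [465.5 361.3  90.6] [466.1 359.6  90.2]
[329. 226.] [ 307  210   43   38 1094] [483.3 387.2 101.5] [483.5 386.5 101.4]
[371. 227.] [354 211  40  42 258] [495.2 409.5  91.6] [496.4 409.6  91. ]
```

View pics/side1.png

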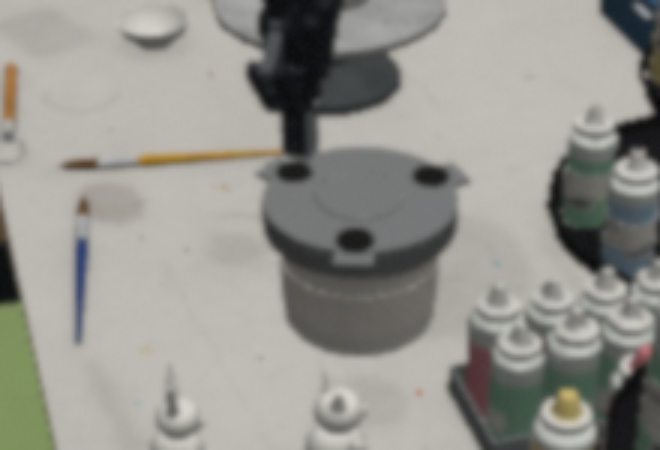

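View pics/w2.05.png

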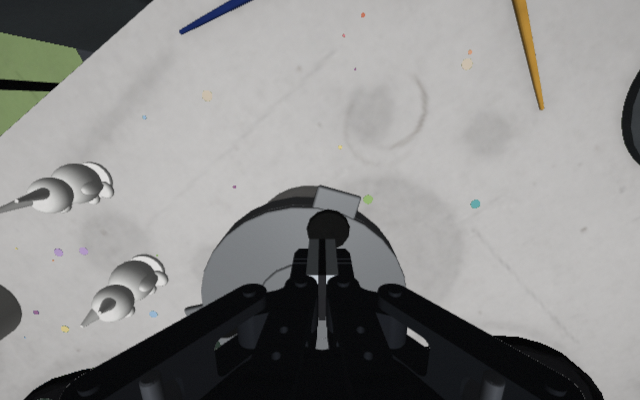

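```bash
python3 - <<'E'
from h import *
from plant import env,viewer
import cv2
s=env.read_state();print(s["t"],s["eef_pos"].round(1),s["tool_rot"].round(4),s["contact_force"].round(1),s["qvel"].round(3),s["width"])
p=viewer.read_camera("wrist")
K=p["intrinsics"];z=p["range_z"].astype(float);v,u=np.mgrid[0:400,0:640]
c=np.stack([(u-K[0,2])/K[0,0]*z,(v-K[1,2])/K[1,1]*z,z],-1)
T=p["T_tool_cam"];C=(c@T[:3,:3].T+T[:3,3])
print(T.round(2))
for r in range(215,300,5): print(r,[tuple(C[r,cc].round().astype(int)) for cc in (312,322,332)])
for q in [(0,0,0),(0,-10,0)]:
    cc=np.linalg.inv(T)@np.r_[q,1]; print(q,(K@cc[:3]/cc[2])[:2])
p=viewer.read_camera("side"); K=p["intrinsics"]
for X in [s["eef_pos"],P[0],P[2],P[1]]:
    cc=p["R"]@X+p["t"];a=(K@cc/cc[2])[:2];print(a,(a-[220,80])*3)
E
python3 - <<'E'
import cv2
im=cv2.imread("pics/w2.05.png");cv2.imwrite("pics/wz.png",cv2.resize(im[190:320,240:410],None,fx=4,fy=4,interpolation=cv2.INTER_CUBIC))
E
```

```text
2.15 [490.2 379.6  95.2] [-1.3544 -0.9605  0.9614] [-0.1  0.9  0.6] [ 0.002 -0.    -0.    -0.001  0.     0.003  0.   ] -0.1724609960555417
[[ 1.0000e+00 -0.0000e+00 -0.0000e+00  1.0000e-01]
 [ 0.0000e+00 -3.0000e-01  9.5000e-01 -1.6404e+02]
 [-0.0000e+00 -9.5000e-01 -3.0000e-01  7.6540e+01]
 [ 0.0000e+00  0.0000e+00  0.0000e+00  1.0000e+00]]
215 [(np.int64(-6), np.int64(-3), np.int64(15)), (np.int64(0), np.int64(-7), np.int64(16)), (np.int64(6), np.int64(-6), np.int64(16))]
220 [(np.int64(-6), np.int64(-7), np.int64(13)), (np.int64(0), np.int64(-7), np.int64(13)), (np.int64(6), np.int64(-7), np.int64(13))]
225 [(np.int64(-6), np.int64(-7), np.int64(10)), (np.int64(0), np.int64(-6), np.int64(10)), (np.int64(6), np.int64(-7), np.int64(10))]
230 [(np.int64(-6), np.int64(-7), np.int64(7)), (np.int64(0), np.int64(-7), np.int64(7)), (np.int64(6), np.int64(-7), np.int64(7))]
235 [(np.int64(-6), np.int64(-6), np.int64(3)), (np.int64(0), np.int64(-6), np.int64(4)), (np.int64(6), np.int64(-7), np.int64(4))]
240 [(np.int64(-5), np.int64(-28), np.int64(11)), (np.int64(0), np.int64(-28), np.int64
[... 1166 characters left out ...]
64(-4), np.int64(-68), np.int64(12)), (np.int64(0), np.int64(-59), np.int64(6)), (np.int64(4), np.int64(-67), np.int64(11))]
290 [(np.int64(-4), np.int64(-70), np.int64(11)), (np.int64(0), np.int64(-59), np.int64(3)), (np.int64(4), np.int64(-70), np.int64(11))]
295 [(np.int64(-3), np.int64(-74), np.int64(12)), (np.int64(0), np.int64(-59), np.int64(1)), (np.int64(4), np.int64(-74), np.int64(12))]
(0, 0, 0) [321.83418892 235.94559323]
(0, -10, 0) [321.82842373 243.42426292]
[318.86515154 139.60735013] [296.59545463 178.82205038]
[362.0555568  137.04909108] [426.16667041 171.14727323]
[316.50428692 135.67137489] [289.51286075 167.01412466]
[336.97055672 158.25391973] [350.91167017 234.7617592 ]
```

View pics/wz.png

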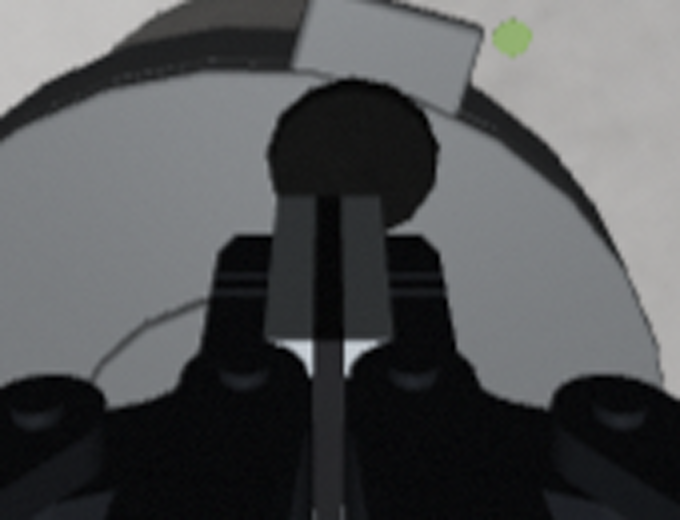

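The wrist depth shows the visible fingertips about 25 mm behind the nominal TCP, so they're still about 20 mm above the pad. That fits the zero force reading. The tool is also about 7 mm inboard of the pad, so I'll correct sideways first.

{"op": "play_rows", "data": {"series": [[4, -5, 6.5, 0, 0, 0, 1], [4, -5, 6.5, 0, 0, 0, 1], [4, -5, 6.5, 0, 0, 0, 1]]}}

```text
t: 2.55
eef_pos: [485.2, 386.1, 100.6]
tool_rot: [-1.354, -0.962, 0.961]
contact_force: [-0.3, -0.8, -0.6]
width: 0.3
```

```bash
python3 st.py; python3 - <<'E'
from h import *
from plant import env
s=env.read_state();print(Ro.from_rotvec(s["tool_rot"]).as_matrix().round(3),s["joint_positions"].round(4))
E
```

```text
2.55 [485.2 386.1 100.6] [-0.3 -0.8 -0.6] 0.32848155217005054
[ 21.4  -0.1 -91.2]
[-67.7   0.  -65. ]
[-0.3 -0.4 -0.4]
pics/w2.55.png
[272. 215.] [222 204  87  39 728] [465.5 361.4  90.7] [466.1 359.5  90.2]
[321. 231.] [301 218  41  30 785] [481.4 387.3 101.5] [481.6 386.7 101.4]
[364. 234.] [346 218  41  44 305] [496.1 409.9  91. ] [497.3 410.   90.6]
[[ 0.327  0.003 -0.945]
 [ 0.945 -0.005  0.327]
 [-0.003 -1.    -0.004]] [-0.7776  0.6046  0.0432  1.723  -0.0261  0.8156  0.5135]
```

{"op": "play_rows", "data": {"series": [[0, 5, 0, 0, 0, 0, 1], [0, 9, 0, 0, 0, 0, 1], [0, 12, 0, 0, 0, 0, 1], [0, 14, 0, 0, 0, 0, 1], [0, 14, 0, 0, 0, 0, 1]]}}

```text
t: 3.1
eef_pos: [485.2, 385.5, 85.9]
tool_rot: [-1.354, -0.96, 0.962]
contact_force: [-0.0, -1.1, -0.2]
width: 0.1
```

```bash
cat > tip.py <<'E'
from h import *
from plant import env,viewer
import cv2
s=env.read_state();print(s["t"],s["eef_pos"].round(1),s["contact_force"].round(1))
for X in P: print(np.round(totool(s,X),1))
p=viewer.read_camera("wrist");z=p["range_z"].astype(float);K=p["intrinsics"];v,u=np.mgrid[0:400,0:640]
c=np.stack([(u-K[0,2])/K[0,0]*z,(v-K[1,2])/K[1,1]*z,z],-1);T=p["T_tool_cam"];C=c@T[:3,:3].T+T[:3,3]
print([tuple(C[r,316].round(1)) for r in range(225,262,3)])
cv2.imwrite("pics/tip%.2f.png"%s["t"],cv2.resize(p["pixels"][190:320,240:410,::-1],None,fx=4,fy=4))
p=viewer.read_camera("side");cv2.imwrite("pics/s%.2f.png"%s["t"],cv2.resize(p["pixels"][100:190,270:400,::-1],None,fx=6,fy=6,interpolation=cv2.INTER_CUBIC));print("pics/s%.2f.png"%s["t"])
E
python3 tip.py
```

```text
3.1 [485.2 385.5  85.9] [-0.  -1.1 -0.2]
[ 22.  -14.8 -91.1]
[-67.1 -14.6 -64.8]
[  0.3 -15.1  -0.3]
[(np.float64(-3.2), np.float64(-13.1), np.float64(12.7)), (np.float64(-3.2), np.float64(-14.2), np.float64(11.3)), (np.float64(-3.1), np.float64(-15.7), np.float64(10.2)), (np.float64(-3.2), np.float64(-16.1), np.float64(8.7)), (np.float64(-3.2), np.float64(-16.4), np.float64(7.0)), (np.float64(-2.9), np.float64(-26.9), np.float64(10.3)), (np.float64(-2.9), np.float64(-30.6), np.float64(10.5)), (np.float64(-2.8), np.float64(-34.5), np.float64(10.8)), (np.float64(-2.7), np.float64(-37.5), np.float64(10.8)), (np.float64(-2.7), np.float64(-40.5), np.float64(10.8)), (np.float64(-2.6), np.float64(-42.6), np.float64(10.4)), (np.float64(-2.6), np.float64(-45.4), np.float64(10.4)), (np.float64(-2.5), np.float64(-48.2), np.float64(10.5))]
pics/s3.10.png
```

{"op": "play_rows", "data": {"series": [[0, 4, 0, 0, 0, 0, 1], [0, 7, 0, 0, 0, 0, 1], [0, 9, 0, 0, 0, 0, 1], [0, 11, 0, 0, 0, 0, 1], [0, 13, 0, 0, 0, 0, 1], [0, 13, 0, 0, 0, 0, 1]]}}

```text
t: 3.8
eef_pos: [485.1, 386.2, 73.9]
tool_rot: [-1.353, -0.962, 0.961]
contact_force: [-3.4, 0.1, 8.0]
width: 0.0
```

```bash
python3 tip.py
```

```text
3.8 [485.1 386.2  73.9] [-3.4  0.1  8. ]
[ 21.2 -26.8 -91.5]
[-67.8 -26.7 -65.3]
[ -0.4 -27.1  -0.7]
[(np.float64(-3.1), np.float64(-15.8), np.float64(13.8)), (np.float64(-3.1), np.float64(-15.5), np.float64(11.9)), (np.float64(-3.1), np.float64(-17.6), np.float64(11.1)), (np.float64(-3.1), np.float64(-19.7), np.float64(10.3)), (np.float64(-3.1), np.float64(-19.7), np.float64(8.6)), (np.float64(-2.9), np.float64(-27.3), np.float64(10.5)), (np.float64(-2.9), np.float64(-30.2), np.float64(10.3)), (np.float64(-2.8), np.float64(-34.6), np.float64(10.8)), (np.float64(-2.7), np.float64(-37.0), np.float64(10.5)), (np.float64(-2.7), np.float64(-39.1), np.float64(10.0)), (np.float64(-2.6), np.float64(-43.8), np.float64(11.0)), (np.float64(-2.6), np.float64(-46.4), np.float64(11.0)), (np.float64(-2.6), np.float64(-47.2), np.float64(9.9))]
pics/s3.80.png
```

View pics/s3.80.png

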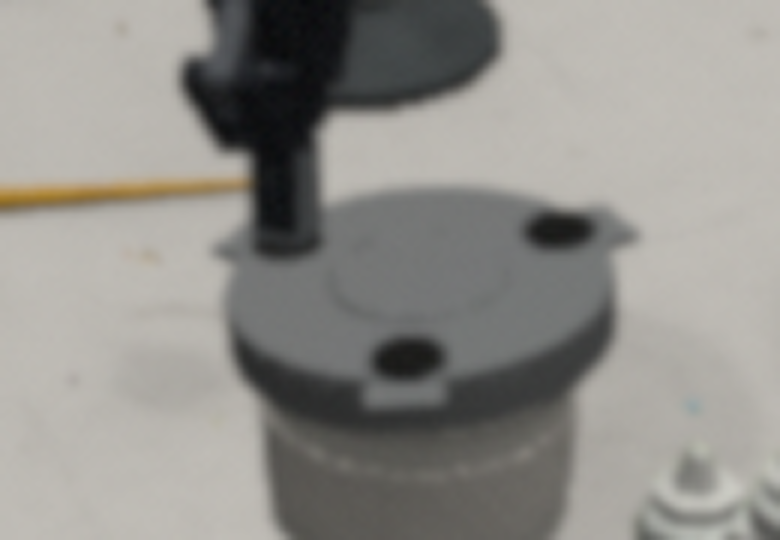

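View pics/tip3.80.png

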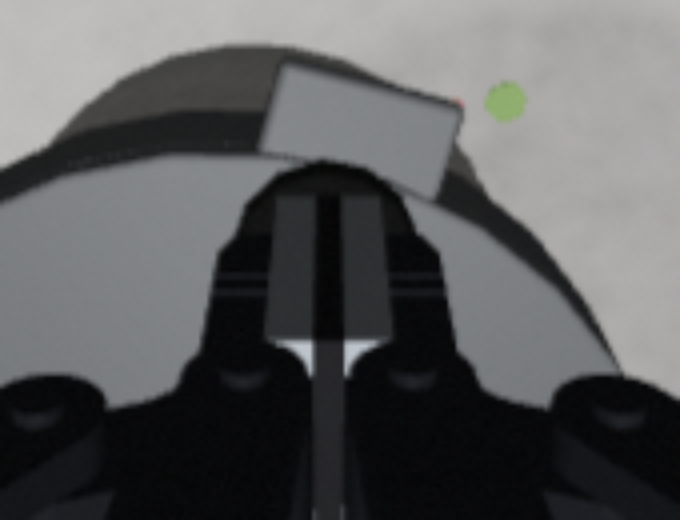

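The fingers are on the left pad with about 8 N of contact force. I'll keep pressing until I hit the hard stop.

{"op": "play_rows", "data": {"series": [[0, 2, 0, 0, 0, 0, 1], [0, 4, 0, 0, 0, 0, 1], [0, 6, 0, 0, 0, 0, 1], [0, 6, 0, 0, 0, 0, 1]]}}

```text
t: 4.3
eef_pos: [485.2, 386.6, 72.2]
tool_rot: [-1.353, -0.963, 0.959]
contact_force: [-12.1, -7.9, 44.1]
width: -0.3
```

{"op": "play_rows", "data": {"series": [[0, -10, 0, 0, 0, 0, 1], [0, -40, 0, 0, 0, 0, 1], [0, -40, 0, 0, 0, 0, 1], [0, -40, 0, 0, 0, 0, 1]]}}

```text
t: 4.7
eef_pos: [485.2, 387.0, 112.7]
tool_rot: [-1.352, -0.965, 0.958]
contact_force: [-0.9, -0.3, -1.2]
width: 0.4
```

```bash
cat > lid.py <<'E'
from h import *
from plant import env,viewer
import cv2
s=env.read_state();print(s["t"],s["eef_pos"].round(1),s["contact_force"].round(1))
for X in P: print(np.round(totool(s,X),1))
for nm in ("top","side"):
    p=viewer.read_camera(nm);W=cloud(p);px=p["pixels"]
    near=np.hypot(W[...,0]-529.5,W[...,1]-354.4)
    g=(near<62)&(W[...,2]>80)&(W[...,2]<115)
    pl=g&(px.max(2)>85)
    if pl.sum()>100:
        q=W[pl]
        A=np.c_[q[:,:2]-[529.5,354.4],np.ones(len(q))]
        b=q[:,2];k=np.ones(len(b),bool)
        for _ in range(4):
            x=np.linalg.lstsq(A[k],b[k],rcond=None)[0];k=abs(A@x-b)<3
        print(nm,"plane",x.round(4),k.sum(),"at pads",[round(float((X[0]-529.5)*x[0]+(X[1]-354.4)*x[1]+x[2]),1) for X in P])
    for X in P:
        m=(np.hypot(W[...,0]-X[0],W[...,1]-X[1])<14)&g&(px.max(2)<60)
        if m.sum()>10:print(nm,m.sum(),W[m].mean(0).round(1))
cv2.imwrite("pics/s%.2f.png"%s["t"],cv2.resize(px[100:190,270:400,::-1],None,fx=6,fy=6,interpolation=cv2.INTER_CUBIC));print("pics/s%.2f.png"%s["t"])
E
python3 lid.py; python3 - <<'E'
E
```

```text
4.7 [485.2 387.  112.7] [-0.9 -0.3 -1.2]
[ 20.5  12.2 -91.4]
[-68.6  11.9 -65.2]
[-1.2 11.7 -0.6]
top plane [ 8.29000e-02 -5.46000e-02  9.68906e+01] 2075 at pads [99.7, 99.4, 91.5]
top 74 [577.1 377.6 102. ]
top 32 [524.  302.5 102.5]
side plane [ 8.45000e-02 -5.86000e-02  9.51688e+01] 1286 at pads [98.0, 97.9, 89.6]
side 41 [579.2 373.1 100.7]
side 43 [524.4 299.8 100.7]
side 40 [487.3 382.9  92.3]
pics/s4.70.png
```

P3 is down 8 mm, to 91.5 against 99.5 at the other two pads. Next is P2.

{"op": "play_rows", "data": {"series": [[-23, 0, -22, 0, 0, 0, 1], [-46, 0, -44, 0, 0, 0, 1], [-68.5, 0, -65, 0, 0, 0, 1], [-68.5, 10, -65, 0, 0, 0, 1], [-68.5, 20, -65, 0, 0, 0, 1], [-68.5, 22, -65, 0, 0, 0, 1]]}}

```text
t: 5.4
eef_pos: [522.1, 300.9, 87.6]
tool_rot: [-1.351, -0.961, 0.963]
contact_force: [0.0, -0.2, 0.2]
width: 0.1
```

```bash
python3 tip.py
```

```text
5.4 [522.1 300.9  87.6] [ 0.  -0.2  0.2]
[ 89.8 -13.6 -28.7]
[  0.8 -13.4  -2.3]
[ 68.3 -13.7  62.2]
[(np.float64(-3.2), np.float64(-10.6), np.float64(11.6)), (np.float64(-3.3), np.float64(-9.8), np.float64(9.5)), (np.float64(-3.2), np.float64(-12.4), np.float64(8.8)), (np.float64(-3.2), np.float64(-13.7), np.float64(7.6)), (np.float64(-3.2), np.float64(-15.0), np.float64(6.4)), (np.float64(-2.9), np.float64(-28.1), np.float64(10.9)), (np.float64(-2.8), np.float64(-31.5), np.float64(10.9)), (np.float64(-2.8), np.float64(-33.0), np.float64(10.1)), (np.float64(-2.7), np.float64(-37.1), np.float64(10.5)), (np.float64(-2.7), np.float64(-39.4), np.float64(10.2)), (np.float64(-2.6), np.float64(-42.8), np.float64(10.5)), (np.float64(-2.6), np.float64(-46.7), np.float64(11.2)), (np.float64(-2.5), np.float64(-48.4), np.float64(10.6))]
pics/s5.40.png
```

{"op": "play_rows", "data": {"series": [[0.5, 3, -2, 0, 0, 0, 1], [0.5, 6, -2, 0, 0, 0, 1], [0.5, 9, -2, 0, 0, 0, 1], [0.5, 11, -2, 0, 0, 0, 1], [0.5, 13, -2, 0, 0, 0, 1], [0.5, 14.5, -2, 0, 0, 0, 1], [0.5, 16, -2, 0, 0, 0, 1]]}}

```text
t: 6.2
eef_pos: [525.1, 301.1, 73.7]
tool_rot: [-1.352, -0.963, 0.961]
contact_force: [-1.6, -2.5, 10.2]
width: -0.2
```

{"op": "play_rows", "data": {"series": [[0, 2, 0, 0, 0, 0, 1], [0, 4, 0, 0, 0, 0, 1], [0, 4, 0, 0, 0, 0, 1]]}}

```text
t: 6.5
eef_pos: [525.5, 301.1, 72.5]
tool_rot: [-1.352, -0.965, 0.959]
contact_force: [-6.9, -5.1, 30.4]
width: -0.4
```

{"op": "play_rows", "data": {"series": [[0, -10, 0, 0, 0, 0, 1], [0, -40, 0, 0, 0, 0, 1], [0, -40, 0, 0, 0, 0, 1], [0, -40, 0, 0, 0, 0, 1]]}}

```text
t: 6.9
eef_pos: [525.7, 301.5, 113.1]
tool_rot: [-1.352, -0.966, 0.958]
contact_force: [-0.7, 0.4, -0.5]
width: -0.0
```

```bash
python3 lid.py
```

```text
6.9 [525.7 301.5 113.1] [-0.7  0.4 -0.5]
[ 88.1  12.4 -25.4]
[-0.9 12.1  1. ]
[66.5 11.9 65.5]
side plane [6.64000e-02 3.19000e-02 9.34403e+01] 1275 at pads [97.4, 91.4, 91.5]
side 46 [579.1 373.1  99.9]
side 46 [525.2 300.4  94.1]
side 45 [486.7 382.5  94.3]
pics/s6.90.png
```

{"op": "play_rows", "data": {"series": [[30, 0, -8, 0, 0, 0, 1], [60, 0, -17, 0, 0, 0, 1], [88, 0, -25.5, 0, 0, 0, 1], [88, 10, -25.5, 0, 0, 0, 1], [88, 20, -25.5, 0, 0, 0, 1], [88, 22, -25.5, 0, 0, 0, 1]]}}

```text
t: 7.6
eef_pos: [576.2, 374.1, 87.4]
tool_rot: [-1.353, -0.96, 0.964]
contact_force: [-0.9, -0.4, -0.0]
width: -0.1
```

```bash
python3 tip.py
```

```text
7.6 [576.2 374.1  87.4] [-0.9 -0.4 -0. ]
[  3.  -13.6  -1.3]
[-86.1 -13.3  25. ]
[-18.6 -13.7  89.5]
[(np.float64(-3.2), np.float64(-10.4), np.float64(11.5)), (np.float64(-3.2), np.float64(-10.7), np.float64(9.8)), (np.float64(-3.2), np.float64(-13.0), np.float64(9.1)), (np.float64(-3.2), np.float64(-13.5), np.float64(7.5)), (np.float64(-3.2), np.float64(-13.3), np.float64(5.6)), (np.float64(-2.9), np.float64(-27.2), np.float64(10.5)), (np.float64(-2.9), np.float64(-30.9), np.float64(10.6)), (np.float64(-2.8), np.float64(-33.6), np.float64(10.4)), (np.float64(-2.8), np.float64(-36.2), np.float64(10.1)), (np.float64(-2.7), np.float64(-40.3), np.float64(10.7)), (np.float64(-2.6), np.float64(-43.3), np.float64(10.8)), (np.float64(-2.6), np.float64(-45.8), np.float64(10.7)), (np.float64(-2.5), np.float64(-48.7), np.float64(10.8))]
pics/s7.60.png
```

{"op": "play_rows", "data": {"series": [[3, 3, -1, 0, 0, 0, 1], [3, 6, -1, 0, 0, 0, 1], [3, 9, -1, 0, 0, 0, 1], [3, 11, -1, 0, 0, 0, 1], [3, 13, -1, 0, 0, 0, 1], [3, 14.5, -1, 0, 0, 0, 1], [3, 16, -1, 0, 0, 0, 1]]}}

```text
t: 8.4
eef_pos: [579.7, 377.3, 74.3]
tool_rot: [-1.353, -0.963, 0.96]
contact_force: [-0.8, -0.9, 9.2]
width: -0.1
```

{"op": "play_rows", "data": {"series": [[0, 2, 0, 0, 0, 0, 1], [0, 4, 0, 0, 0, 0, 1], [0, 4, 0, 0, 0, 0, 1]]}}

```text
t: 8.7
eef_pos: [580.1, 377.5, 72.5]
tool_rot: [-1.353, -0.965, 0.958]
contact_force: [-4.9, -3.5, 17.6]
width: 0.3
```

{"op": "play_rows", "data": {"series": [[0, 3, 0, 0, 0, 0, 1], [0, 5, 0, 0, 0, 0, 1], [0, 5, 0, 0, 0, 0, 1]]}}

```text
t: 9.0
eef_pos: [580.3, 377.6, 72.2]
tool_rot: [-1.352, -0.966, 0.956]
contact_force: [-12.1, -7.3, 37.9]
width: -0.4
```

{"op": "play_rows", "data": {"series": [[0, -10, 0, 0, 0, 0, 1], [0, -60, 0, 0, 0, 0, 1], [0, -60, 0, 0, 0, 0, 1], [0, -60, 0, 0, 0, 0, 1]]}}

```text
t: 9.4
eef_pos: [580.6, 378.1, 133.8]
tool_rot: [-1.352, -0.969, 0.953]
contact_force: [0.9, -0.5, 0.1]
width: -0.2
```

```bash
python3 lid.py
```

```text
9.4 [580.6 378.1 133.8] [ 0.9 -0.5  0.1]
[-2.4 32.8  1.9]
[-91.5  32.1  28.1]
[-24.1  31.9  92.7]
top plane [-1.00000e-04  4.70000e-03  9.09035e+01] 321 at pads [91.0, 90.7, 91.1]
top 35 [528.6 299.3  93.6]
side plane [ 1.7000e-03 -1.2000e-03  8.9681e+01] 1400 at pads [89.7, 89.7, 89.6]
side 45 [579.3 373.1  92.2]
side 45 [525.4 300.7  92.1]
side 44 [487.4 382.9  92.4]
pics/s9.40.png
```

{"op": "play_rows", "data": {"series": [[0, -40, 0, 0, 0, 0, 1], [0, -80, 0, 0, 0, 0, 1], [30, -100, 0, 0, 0, 0, 1], [70, -100, 20, 0, 0, 0, 1], [110, -100, 40, 0, 0, 0, 1], [130, -100, 50, 0, 0, 0, 1], [130, -100, 50, 0, 0, 0, 1]]}}

```text
t: 10.2
eef_pos: [570.5, 521.1, 228.3]
tool_rot: [-1.348, -0.967, 0.964]
contact_force: [0.3, -0.1, -0.0]
width: 0.2
```

```bash
python3 lid.py; python3 - <<'E'
from h import *
from plant import viewer
import cv2
a=dict(np.load("top0.npz"));p=viewer.read_camera("top")
cv2.imwrite("pics/topF.png",p["pixels"][:,:,::-1])
for q,(r0,r1,c0,c1) in dict(canister=(175,235,365,430),catA=(180,225,290,330),catB=(228,262,290,330)).items():
    print(q,np.abs(a["pixels"][r0:r1,c0:c1].astype(int)-p["pixels"][r0:r1,c0:c1]).mean(),np.abs(a["pixels"][r0:r1,c0:c1].astype(int)-p["pixels"][r0:r1,c0:c1]).max())
E
```

```text
10.2 [570.5 521.1 228.3] [ 0.3 -0.1 -0. ]
[-134.5  127.3  -53.7]
[-223.4  127.2  -26.9]
[-155.6  127.1   37.3]
top plane [1.00000e-03 4.00000e-04 9.10697e+01] 2372 at pads [91.1, 91.0, 91.0]
top 82 [577.6 376.7  93.9]
top 85 [524.1 301.8  93.6]
top 78 [486.3 385.5  93.6]
side plane [ 1.20000e-03 -3.00000e-04  8.97046e+01] 1407 at pads [89.8, 89.7, 89.6]
side 41 [579.  372.3  92.3]
side 48 [525.6 300.   92.4]
side 45 [487.2 383.2  92.2]
pics/s10.20.png
canister 9.66094017094017 19
catA 10.535555555555556 17
catB 10.666666666666666 23
```

View pics/topF.png

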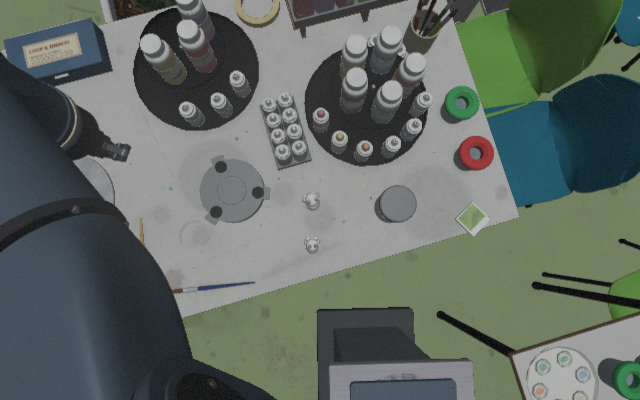

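The lid at (231,190) is level, with pads at z 93.6–93.9. The canister at (397,204) and the cats at (312,200) and (312,244) are where they were; only the picture's overall brightness changed. The arm is clear, so I'm handing in.

```bash
python3 -c "
from plant import env
print(env.close_job())"
```

```text
the job is handed in; nothing more can be done
None
```

The lid is fully seated and level. I pressed its three thumb pads one after another with shut fingers, then moved the arm clear and handed the job in at about 10.5 s.

- **Lid height:** the plane fitted to the top view is 91.1, 91.0 and 91.0 mm at the three pads. The side view gives 89.8, 89.7 and 89.6 mm. That is about 8 mm lower than at the start, and the pad tops are at about 93.7 mm (expected 93 mm when seated).
- **Press force:** the downward readings at the end of each press were 44, 30 and 38 N on the fingertips. The first is above the 40 N limit, which I took to cover only the arm and gripper body. I read force only at the end of each move, so a brief higher peak is possible.
- **Canister and cats:** they look unmoved in the top view, where only the overall brightness changed. The side view was not compared for them. There are two cats in the scene and I left both alone.

**Measurements that disagreed:**
- The fingertips ended 21–26 mm behind the reported TCP, so I used depth and contact force to find the pads.
- The tool settled up to 7 mm off to the side after long moves, and I corrected this before pressing.
- After the second press the side view read the first pad about 2 mm higher than before. After the third press it was level with the others.

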